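Back off the drawbench windlass one notch

TASK

The windlass on the bench is wound one notch too far. With the fingertips, tip the weighted lever over away from the star wheel's axle so that it lifts the pawl out of the ratchet and stays over, push the star wheel backward by exactly one notch (its top moves the way the lever was tipped), then tip the lever back so that the pawl drops fully into the new gap. Use light pushes only, grip nothing, and leave the loose things around the winch where they are.

Things in the scene. Friction and masses are not known exactly. Their poses are not given: they have to be found in the camera images.
- winch: Bench windlass, bolted down: dark base 250 x 200 x 12 mm, two grey cheek plates up to 170 mm high. Origin: centre of the base's underside. Its x axis (within 30 degrees of the world's) points from the axle to the pawl pivot; z up. In this frame the axle runs along y through x = -45, z = 125 mm; ratchet, pawl and lever lie in the plane y = -45 mm, the star wheel in the plane y = +55 mm.
- weight_ball (a point): Steel ball, 26 mm across, on the 8 mm lever stem fixed to the pawl, 80 mm from the pawl pivot. Origin: its centre, 226 mm above the bench and leaning 20 degrees to the winch's -x when the pawl is seated; 215 mm and leaning 37 degrees to +x when thrown over. Top-heavy: past about half its travel it falls over by itself, either way, and stays. About 1 N moves it.
- pawl: Dark steel pawl with its lever. Origin: centre of the pawl's fixed pivot pin, at x = 42, y = -45, z = 151 mm in the winch's frame; the pin runs along the winch's y axis.
- pawl_angle (a joint): Pawl angle, rad: 0 = nose fully down in a gap of the ratchet, 1.0 = thrown over against its stop, well clear. It grows as the ball goes to the winch's +x. If it rests above 0.05 the nose is on a tooth, not in a gap.
- wheel_angle (a joint): Angle of drum, ratchet (124 mm across, 10 teeth) and star wheel (one piece), rad, growing backward (top goes to the winch's +x). One notch is 0.628. The pawl fits the present gap from about -0.2 to 0.0 and the next from 0.42 to 0.63; seated, it blocks backward turning. The shaft is stiff (about 2 N at a spoke's end) and stays where it is left.
- wheel: Ratchet, drum and star wheel in one piece; origin on the axle midway between the cheeks (x = -45, y = 0, z = 125 mm in the winch's frame). The star wheel, at y = +55 mm, has five 10 mm round steel spokes, 72 degrees apart, each with a 16 mm black ball knob centred 97 mm from the axle.
- spoke_knob (a point): Centre of the knob on the spoke that stands nearest to upright at the start: it leans 15 degrees to the winch's -x at wheel_angle 0 (16 to 25 degrees at the start, about 220 mm above the bench), and a notch backward leans it as much the other way.
- sleeve: loose plain steel sleeve (tube) 32 mm across, 45 mm tall, standing on the winch base; origin at the centre of its underside
- punch: loose brass punch, a cylinder 18 mm across and 55 mm tall, standing on the winch base; origin at the centre of its underside
- jar: loose amber glass jar 54 mm across and 75 mm tall beside the winch; origin at the centre of its underside
- washer: loose flat steel washer 40 mm across and 6 mm thick, lying on the winch base below the pawl; origin at the centre of its underside
- pliers: loose pliers with red grips, 170 mm long, 20 mm tall, lying to the right of the winch; origin at the underside near the joint
- screwdriver: loose screwdriver lying to the left of the winch; origin near its middle
- clampstand: loose black clamp stand, 70 x 50 mm foot, 90 mm tall, right of the pliers; origin at the centre of its underside

How it is judged:
On the way, in this order (a step that is already met when the one before it is completed fails the run):
1. the pawl is lifted clear and thrown over before the wheel has turned (value of joint pawl_angle above 0.85 rad and value of joint wheel_angle below 0.15 rad), for 0.2 s.
2. the wheel is pushed back a notch while the pawl is up (value of joint pawl_angle above 0.7 rad and value of joint wheel_angle above 0.36 rad), for 0.2 s.
At the end, for the whole second after the job is handed in: the pawl is fully down (pawl_angle under 0.06 rad) in the next gap, with the wheel one notch back (0.36 to 0.68 rad) and at rest (value of joint pawl_angle below 0.06 rad and value of joint wheel_angle between 0.36 and 0.68 rad and velocity of joint wheel_angle between -0.05 and 0.05 rad/s); the robot touches nothing.
It fails at once if the wheel is turned back past the one notch into a second (beyond 0.95 rad) (value of joint wheel_angle above 0.95 rad).
It fails at once if the wheel is wound forward a notch (below -0.45 rad) (value of joint wheel_angle below -0.45 rad).
It fails at once if the lever is gripped or shoved hard (over 30 N) (contact force between the fingers and pawl above 30 N).
It fails at once if the star wheel is gripped or shoved hard (over 30 N) (contact force between the fingers and wheel above 30 N).
It fails at once if a loose thing is shifted by more than 25 mm, lifted or knocked over (distance of any of sleeve, punch, jar, washer, pliers, screwdriver, clampstand from where it was at the start of the episode above 0.025 m or angle between any of sleeve, punch, jar, clampstand's own z axis and vertical above 0.5 rad).
It also fails if it takes over 64 s, if anything falls off the work surface, if the arm or the gripper's body presses on something with over 40 N, if the wrist force passes 120 N, or if a joint passes its speed limit or range.

ROBOT

A 6-joint arm with a two-finger parallel gripper is mounted at the origin on the work surface. World frame = base frame: x ahead of the robot, y to its left, z up, the work surface at z = 0. Lengths are in m, angles in rad, forces in N, time in s.
With the tool pointing down it reaches from about 0.25 to 0.725 m from the base axis. Payload 9.7 kg.
Tool frame: the origin (TCP) lies at the very end of the fingers, on their centre line; the grasp point (between the pads) lies arm.tcp_to_grasp behind it (arm.tcp_to_grasp is the distance from the TCP to the grasp point, in m); z points along the fingers, y is the line along which they close (so a half turn about z gives the same grasp; the last joint's range is limited). The gripper opens to 85 mm and grips with 20 to 120 N. Pads are 22 mm wide; open, the fingers measure 114 mm over their backs; the gripper's body (76 mm by 85 mm) begins 54 mm behind the grasp point. The pads swing forward as they close: fully open they stand 13 mm farther back than shut.
Start: joints at [-1.131, 0.087, 0.176, 1.66, 0, 1.571], TCP at [0.234, -0.498, 0.231] pointing down, gripper open.
Joint ranges: [-3.13, 3.13], [-0.85, 1.81], [-1.15, 1.24], [-2.2, 2.28], [-1.44, 1.52], [-3.14, 3.14]. Speed limits (rad/s): [2.22, 2.22, 2.57, 3.14, 3.14, 3.14].

INTERFACE

Orientations are given as a unit quaternion [x, y, z, w].
In Python, from workcell import arm gives the robot as it stands. Calls block until the motion is done:
- arm.goto(position, orientation): joint-space move of the TCP to a pose.
- arm.movel(position, rotation=None, velocity=0.15, max_force=None): straight line of the TCP; rotation=None keeps the orientation; velocity is the mean speed in m/s. With max_force (N) it stops when the force on the tool has changed by that much, and returns True; else False.
- arm.goto_joints(angles): joint-space move.
- arm.open_gripper() and arm.close(grip_force=None): open the fingers fully, or close them until they stop; grip_force is the grip in N (None keeps the last).
- arm.pause(seconds).
- arm.ik(position, orientation): joint angles nearest the present ones, or None.
- arm.read_state(): the state.
- arm.read_camera(name): name is "side" or "top"; returns a dict with "pixels" (480x640x3 uint8, blue, green, red), "camera_matrix" (3x3 intrinsics, pixels), "D" ([k1, k2, p1, p2, k3] as OpenCV has them; the pictures are not rectified), "origin" and "attitude" of the camera in the world. Camera axes: x right, y down, z forward; pixel columns grow to the right and rows downward; lengths in m; the calibration is good to about 2 mm. A picture is of the moment at which its call begins. There is no depth.
A pose or a line that the arm cannot do raises arm.PlanningError and nothing moves.
- arm.close_job(): hands the job in; it is judged then, once.
The state is a dict: "time": time; "joint_pos": joint angles; "qd": joint speeds; "joint_torque": joint torques, N m; "eef_pos": TCP position; "tool_rot": TCP orientation; "force": force on the tool from outside, world axes, zero at the start; "moment": the same for the moment, N m; "opening": finger opening in m; "grasp_force": force on a finger pad.
Only numpy, scipy, OpenCV 4.12 (cv2) and the standard library are available. Lean on these libraries where they do the work, as an engineer would, in place of code of your own. Each camera call takes 0.05 s, during which the arm holds its last target. There are 200 camera calls.

## Working session

There is one attempt and no reset: what is moved stays moved. The work goes in short steps, each a Python script; the robot and the scene stay as the last script left them, time stands still between calls to the robot, and variables do not carry over. Pictures are saved under pics/ and viewed, at most 10 in all, crops included, and the job is handed in when it is done.

```bash
ls; mkdir -p pics; python3 - <<'E'
from workcell import arm
import cv2,numpy as np
for n in("side","top"):
    c=arm.read_camera(n); cv2.imwrite(f"pics/{n}0.png",c["pixels"])
    print(n,np.array(c["camera_matrix"]).round(1).tolist(),c["D"],c["origin"],c["attitude"])
s=arm.read_state();print(s["time"],s["tool_rot"],s["opening"],arm.tcp_to_grasp)
E
```

```text
pics
side [[621.4, 0.0, 314.8], [0.0, 621.4, 238.4], [0.0, 0.0, 1.0]] [-0.20086982  0.          0.          0.          0.        ] [ 0.43424272 -0.86549394  1.03314927] [ 0.92094739 -0.06784388  0.03156397 -0.38243539]
top [[578.7, 0.0, 324.6], [0.0, 578.7, 239.0], [0.0, 0.0, 1.0]] [-0.06772858  0.          0.          0.          0.        ] [0.44663736 0.00160771 1.50464191] [-0.70369505  0.70922111 -0.0290812   0.03119257]
0.1 [ 9.75917958e-01  2.18137086e-01 -1.15744094e-04 -5.80620923e-04] 0.08560309233459461 0.0187
```

View pics/side0.png

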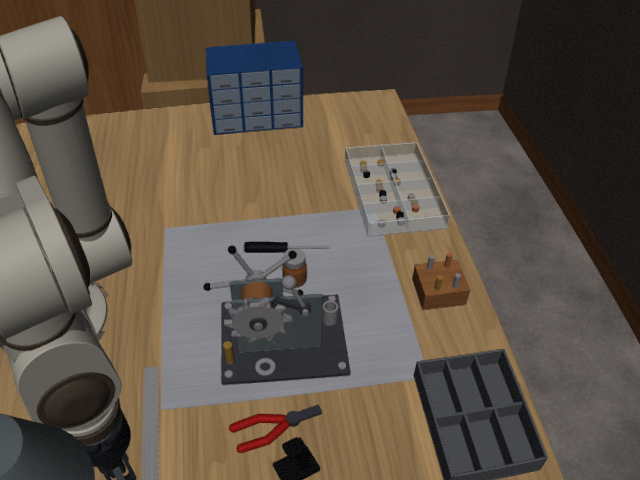

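View pics/top0.png

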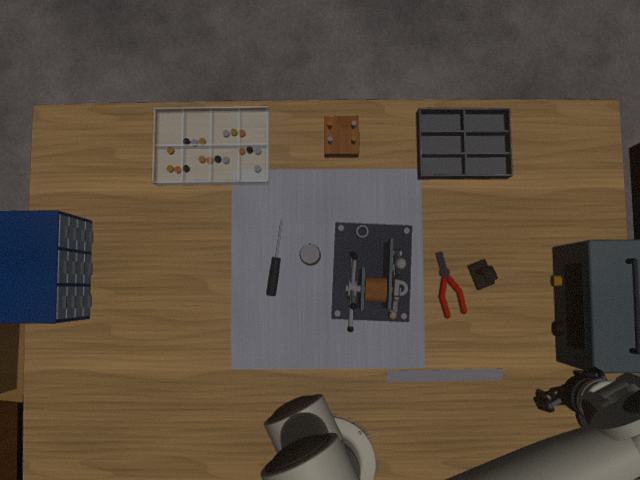

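The side view shows the winch at about (285,320) with the ball near (290,283), and the upright knob near (232,250). In the top view its base spans (333..412, 222..321), with almost no yaw. I'll zoom in on both.

```bash
python3 - <<'E'
import cv2,numpy as np
s=cv2.imread("pics/side0.png")[235:385,195:355]; t=cv2.imread("pics/top0.png")[215:327,325:420]
s=cv2.resize(s,(480,450),interpolation=cv2.INTER_CUBIC)
cv2.imwrite("pics/s1.png",cv2.convertScaleAbs(cv2.resize(s,(640,600)),alpha=1.5))
cv2.imwrite("pics/t1.png",cv2.convertScaleAbs(cv2.resize(t,None,fx=5,fy=5,interpolation=cv2.INTER_CUBIC),alpha=1.8))
E
```

```text
(no output)
```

View pics/s1.png

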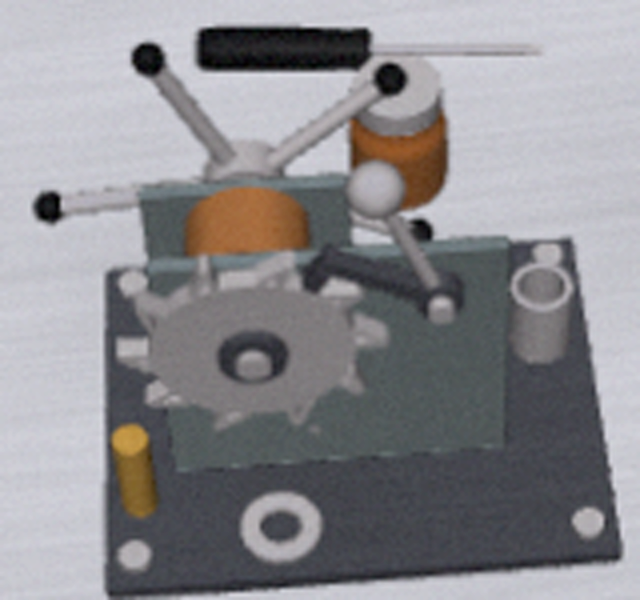

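View pics/t1.png

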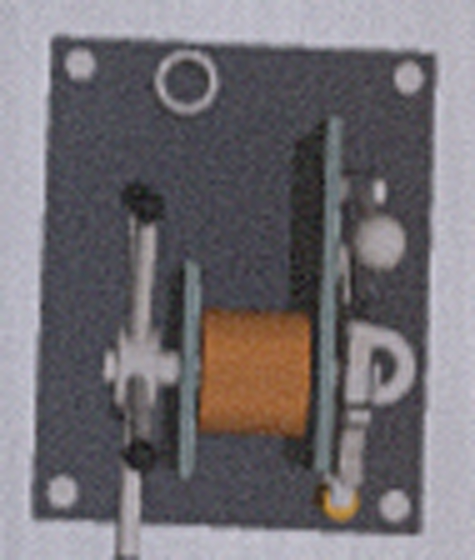

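In the crops, divided by the scale, the ball is at side (289,282) and top (401,263.6). The upright knob is at side (232.3,249.5) and top (352.8,306). The four bolts are clear in the top view. I'll triangulate these next.

```bash
cat > h.py <<'E'
import numpy as np,cv2
from scipy.spatial.transform import Rotation as R
from workcell import arm
_c={}
def cam(n):
    if n not in _c:_c[n]=arm.read_camera(n)
    return _c[n]
def ray(n,p):
    c=cam(n);u=cv2.undistortPoints(np.array([[p]],float),np.array(c["camera_matrix"]),np.array(c["D"]))[0,0]
    return np.array(c["origin"]),R.from_quat(c["attitude"]).apply([u[0],u[1],1])
def plane(n,p,z):
    o,d=ray(n,p);return o+d*(z-o[2])/d[2]
def tri(ps,pt):
    o1,d1=ray("side",ps);o2,d2=ray("top",pt)
    k=np.linalg.lstsq(np.c_[d1,-d2],o2-o1,rcond=None)[0]
    a,b=o1+k[0]*d1,o2+k[1]*d2
    return (a+b)/2,np.linalg.norm(a-b)
E
python3 - <<'E'
from h import *
S=lambda x,y:(195+x/4-.375,235+y/4-.375)
T=lambda x,y:(325+x/5-.4,215+y/5-.4)
B=[plane("top",T(*p),.014) for p in((80,65),(408,78),(395,505),(62,490))]
B2=[plane("side",S(*p),.014) for p in((547,255),(588,522),(134,556),(132,284))]
C=[plane("top",T(*p),.012) for p in((55,38),(436,55),(420,532),(35,516))]
for q in(B,B2,C):
    q=np.array(q);print(q[:,:2].round(4).tolist(),q.mean(0).round(4))
    e=q[0]+q[1]-q[2]-q[3];f=q[0]+q[3]-q[1]-q[2];print("yaw",np.arctan2(e[1],e[0]),np.arctan2(-f[0],f[1]))
print("ball",tri(S(376,188),T(380,243)))
print("knob",tri(S(149,58),T(139,455)))
print("knob2",tri(S(390,77),T(143,203)))
E
```

```text
[[0.6032, -0.0362], [0.5951, -0.2061], [0.3754, -0.1954], [0.3846, -0.0248]] [ 0.4896 -0.1156  0.014 ]
yaw -0.05043028252232961 -0.05066479395549991
[[0.6011, -0.0377], [0.5927, -0.2069], [0.3727, -0.1956], [0.3815, -0.0264]] [ 0.487  -0.1166  0.014 ]
yaw -0.05148273731621101 -0.050547181526266693
[[0.6176, -0.0234], [0.6072, -0.2212], [0.3614, -0.2082], [0.3713, -0.0109]] [ 0.4894 -0.1159  0.012 ]
yaw -0.051731827443869664 -0.051433674903561405
ball (array([ 0.50024308, -0.1626817 ,  0.22631373]), np.float64(0.0010430667058245362))
knob (array([ 0.40728907, -0.05571288,  0.2112023 ]), np.float64(0.0013985787307847545))
knob2 (array([ 0.51972545, -0.05984783,  0.18629881]), np.float64(0.0037734388671540795))
```

```bash
cat >> h.py <<'E'
YAW=-0.051;O=np.array([.488,-.116,0])
def W(x,y,z): return O+R.from_euler("z",YAW).apply(np.array([x,y,z])/1000)
def Winv(p): return 1000*R.from_euler("z",-YAW).apply(np.array(p)-O)
Q=[np.cos(YAW/2),np.sin(YAW/2),0,0]
def snap(name,box=((235,385,195,355),(215,327,325,420))):
    a=arm.read_camera("side")["pixels"];b=arm.read_camera("top")["pixels"]
    f=lambda i,q,s:cv2.resize(i[q[0]:q[1],q[2]:q[3]],None,fx=s,fy=s,interpolation=cv2.INTER_CUBIC)
    A=f(a,box[0],3);B=f(b,box[1],3);im=np.zeros((450,480+285,3),np.uint8);im[:,:480]=A;im[:B.shape[0],480:]=B
    cv2.imwrite("pics/"+name,cv2.convertScaleAbs(im,alpha=1.5))
E
python3 - <<'E'
from h import *
arm.close(20)
p=arm.read_state()["eef_pos"];arm.movel([p[0],p[1],.33])
arm.goto(W(-40,-45,330),Q)
s=arm.read_state();print(s["time"],s["joint_pos"],s["opening"])
arm.movel(W(-40,-45,220))
print(arm.movel(W(48,-45,220),velocity=.05,max_force=10))
s=arm.read_state();print(Winv(s["eef_pos"]),s["force"],s["time"])
arm.movel(W(20,-45,220));arm.movel(W(-125,-10,330),velocity=.2)
snap("a.png");print(arm.read_state()["time"])
E
```

```text
3.2583 [-3.43427416e-01 -3.52135455e-02  2.47140895e-01  1.85342693e+00
 -1.65234687e-04  2.84935325e+00] 4.877277978921142e-05
False
[ 47.84531868 -45.01703866 220.10346643] [0.34581988 0.70497739 0.3215577 ] 6.05
7.5583
```

View pics/a.png

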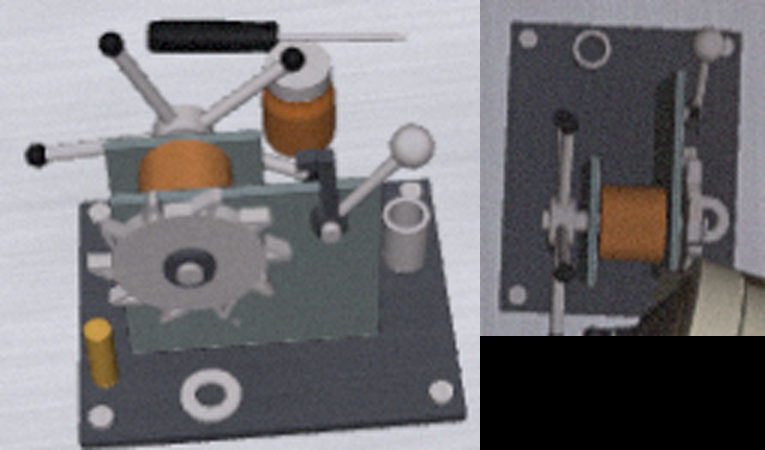

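The lever is over: the ball is at (411,146) in the side crop, the pawl is up and the knobs haven't moved. Next is the star wheel.

```bash
python3 - <<'E'
from h import *
arm.movel(W(-128,55,330));arm.movel(W(-128,55,205))
print(arm.movel(W(-41,55,205),velocity=.04,max_force=14))
s=arm.read_state();print(Winv(s["eef_pos"]),s["force"],s["time"])
arm.movel(W(-65,55,205));arm.movel(W(-125,30,340),velocity=.2)
snap("b.png");print(arm.read_state()["time"])
E
```

```text
False
[-41.05087878  54.99835323 205.07419981] [-1.8653178   0.84426836 -1.79106453] 11.45
12.7583
```

View pics/b.png

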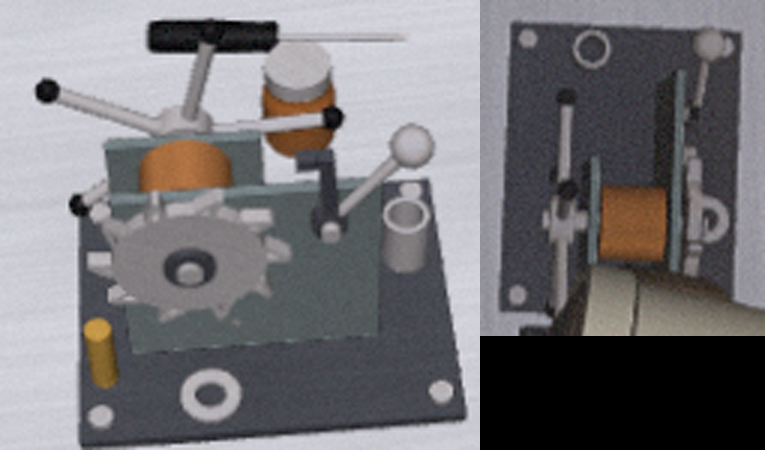

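The upright knob has moved to (210,31) in the side crop and (568,188) in the top crop. I'll compute the wheel angle.

```bash
python3 - <<'E'
from h import *
for q in((tri((264.7,245),(354,277.3))),tri((195+411/3-.33,235+146/3-.33),(325+229/3-.33,215+44/3-.33))):
    p=Winv(q[0]);print(p,q[1])
    print(np.degrees(np.arctan2(p[0]+45,p[2]-125)))
E
```

```text
[-21.73749871  55.3033768  217.23591389] 0.00316101501322645
14.155170529337163
[ 90.37572797 -45.96760681 213.86643034] 0.002683573018790266
56.717388881000225
```

The knob leans about 14°, so the wheel is at about 0.51 rad, inside the window. Now I'll tip the lever back.

```bash
python3 - <<'E'
from h import *
arm.movel(W(138,-45,330),velocity=.2);arm.movel(W(138,-45,208))
print(arm.movel(W(95,-45,212),velocity=.05,max_force=10),arm.movel(W(58,-45,218),velocity=.05,max_force=10))
s=arm.read_state();print(Winv(s["eef_pos"]),s["force"],s["time"])
arm.movel(W(90,-45,220));arm.movel(W(138,-45,340),velocity=.2)
p=W(-130,-45,340);arm.movel(p,velocity=.2);arm.movel(W(-130,-45,400))
snap("c.png");print(arm.read_state()["time"])
E
```

```text
False False
[ 58.09676473 -45.01302138 217.97584849] [ 0.24271479 -0.52852111  0.43422059] 17.2583
20.6167
```

View pics/c.png

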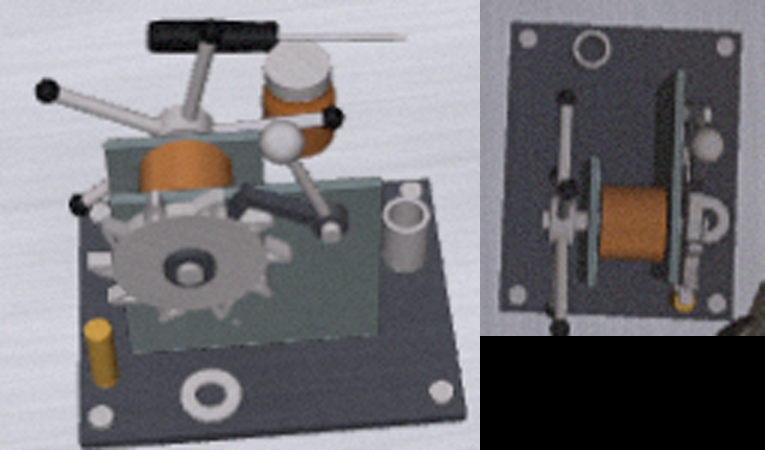

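The ball is at (282,142) in the side crop, matching its seated start position of (282,141). The wheel is one notch back and the loose things look undisturbed.

```bash
python3 -c "
from workcell import arm
print(arm.close_job())"
```

```text
the job is handed in; nothing more can be done
None
```

The job is handed in: the lever was thrown over, the star wheel pushed back one notch (measured about 0.51 rad), and the pawl looks fully seated in the new gap on camera; the hand-in returned no verdict.

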